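Load the assay tester and fire its two-stage key

TASK

Take the aluminium ring carrier out of the wooden rack and set it gently, flat and fully home, in the tester's bay between the two metal cheeks, centred over the dark window; the rack and the bay leave different sides free, so put it down on the bare bench in between and take it again the other way. Then press the red two-stage key to its first click and hold it there for about a second (at that point the steel collar must not have gone down yet), and after that press it fully down so that the collar stays down, and let go. Leave everything else on the bench where it is.

Things in the scene. Friction and masses are not known exactly. Their poses are not given: they have to be found in the camera images.
- carrier_center (a point): Centre (half-way up) of the loose ring carrier: an aluminium block 60 mm long (its x axis) by 44 mm wide (its y axis) by 26 mm high, 0.12 kg give or take 30 percent, with a gold ring set in its top. Either end may face either way: a half turn does not matter.
- rack_floor (a point): Centre of the floor of the fixed wooden rack, 8 mm above the bench, where the carrier starts. A channel along its own x (71 x 70 mm in plan). Walls at +y and -y, 34 mm above this floor, hide the carrier's long sides (2 mm to spare), so there it can be taken only by its ends, across 60 mm. Brass end lips, 6 mm above this floor, keep it from sliding out.
- bay_floor (a point): Centre of the tester's bay (dark round window) on its deck, 24 mm above the bench; x to the tester's back, y left, z up. The carrier belongs here lengthwise along x, its centre 13 mm above this point. Aluminium cheeks at +x and -x, 64 mm apart, 50 mm wide, 39 mm high with flared lips in the top 10 mm; +y and -y are open, so here it can be held only by its long sides, across 44 mm.
- tester: The fixed white assay tester, 120 mm deep (x) and 190 mm wide (y), deck 24 mm high; origin at the centre of its underside. The bay centre lies at x -12, y +45 mm, the key at x -22, y -60 mm. From 39 mm behind the origin a display ridge stands 28 mm over the deck. The bench 0.2 m in front of the tester, around x 0.47, y 0.03 in the world, is always bare for putting the carrier down.
- key_top (a point): Centre of the top of the red key cap, a disc 24 mm across, at rest 20 mm above the deck (44 mm above the bench); it moves with the key. Below it a steel collar 32 mm across stands 10 mm above the deck. Press straight down with closed fingers.
- key_cap (a joint): First stage: how far the red cap has sunk into its collar, 0 to 5 mm (in m). A spring: it starts to move at about 1 N and needs about 3 N at 5 mm, where it meets a firm stop, the first click. It springs back when released.
- key_collar (a joint): Second stage: how far the steel collar (with the cap on it) has been pushed down, 0 to 6 mm (in m). It is held by friction and gives way only at about 12 N; it does not come back up when released, so a full press cannot be taken back. 0 at the start.
- wax_cone: Bystander, to be left alone: white plastic cone, 45 mm across and 40 mm high; origin at the centre of its underside.
- tin_box: Bystander, to be left alone: small dark box, 40 x 54 x 24 mm; origin at the centre of its underside.
- watch_dish: Bystander, to be left alone: white round dish, 84 mm across and 18 mm high; origin at the centre of its underside.
Not all that is in view belongs to the job. What is shaped like the part that bears carrier_center but blue or turquoise is not meant.

How it is judged:
By the outcome, as a careful person would: the job done as asked, in the order asked, and still so for the second after the job is handed in, with the robot touching nothing.
It also fails if it takes over 67 s, if anything falls off the work surface, if the arm or the gripper's body presses on something with over 40 N, if the wrist force passes 120 N, or if a joint passes its speed limit or range.

ROBOT

A 6-joint arm with a two-finger parallel gripper is mounted at the origin on a cart in front of the work surface, level with it; the furniture and walls round the work are solid. World frame = base frame: x ahead of the robot, y to its left, z up, the work surface at z = 0. Lengths are in m, angles in rad, forces in N, time in s.
With the tool pointing down it reaches from about 0.375 to 0.925 m from the base axis. Payload 5.7 kg.
Tool frame: the origin (TCP) lies between the finger pads; the fingertips stand finger_overhang ahead of it and the grasp point (between the pads) lies 11 mm behind it (finger_overhang is the distance from the TCP to the fingertips, in m); z points along the fingers, y is the direction in which the jaws open and shut (so a half turn about z gives the same grasp; the last joint's range is limited). The gripper opens to 88 mm and grips with 3 to 60 N. Pads are 20 mm wide; open, the fingers measure 115 mm over their backs; the gripper's body (75 mm by 178 mm) begins 61 mm behind the grasp point.
Start: joints at [-1.261, 0.359, 1.51, -0, 1.272, -0.115], TCP at [0.247, -0.547, 0.231] pointing down, gripper open.
Joint ranges: [-2.97, 2.97], [-1.01, 2.36], [0.21, 2.38], [-0.96, 4.11], [0.2, 2.71], [-2.98, 2.98]. Speed limits (rad/s): [2.39, 2.39, 3.14, 3.14, 3.14, 3.14].

INTERFACE

Orientations are given as a rotation vector (axis times angle).
In Python, from workcell import * gives the robot as it stands.
- The arm moves only by the tool jog_arm, never from a script. Its argument "rows" is a list that holds one entry, the list of rows, each a list of 5 numbers: the shift along the tool's x, y, z in mm, then the turn about the tool's z in rad, then the opening, from 0 (shut) to 1 (fully open). In form: [[[x, y, z, yaw, jaw], ...]]. A call has 1 to 5 rows; each row is the pose to reach, as a shift and turn from the pose measured when the call began, along the tool's axes at that moment; what a row does not reach only later rows make up. A row lasts 1/8 s, in which the tool goes at most 62.5 mm and 10.7 degrees, less where a joint would pass 70% of its speed; a pose out of reach is approached as far as the arm can. A call with a gripper value outside its range is refused whole. The fingers move at their own pace and stop on an object; the grip force is fixed at half the most. Time passes only in rows, so rows that repeat a pose let the fingers close. It gives the time, the measured TCP pose, the force and the opening at its end, in the units of the state.
- state(): the state, without advancing time (a new reading comes with each control period).
- read_camera(name): name is "scene" or "top"; returns the picture (400x640x3 uint8, blue, green, red); there is no depth.
- calibration(name): a dict with "mtx" (3x3 intrinsics, pixels), "dist" ([k1, k2, p1, p2, k3] as OpenCV has them; the pictures are not rectified), "world_from_camera" (4x4, takes a point from camera to world coordinates). Camera axes: x right, y up, looking along -z (the intrinsics and any distortion apply to the point x, -y, -z); pixel columns grow to the right and rows downward; lengths in m; the calibration is good to about 2 mm. A picture is of the moment at which its call begins. calibration takes no time and is no camera call.
- close_job(): hands the job in, once; it reports no verdict.
The state is a dict: "clock": time; "joint_pos": joint angles; "dq": joint speeds; "tau": joint torques, N m; "tool_pos": TCP position; "tool_rot": TCP orientation; "force": force on the tool from outside, world axes, zero at the start; "wrist_torque": the same for the moment, N m; "opening": finger opening in m.
Only numpy, scipy, OpenCV 4.12 (cv2) and the standard library are available. Lean on these libraries where they do the work, as an engineer would, in place of code of your own. Each camera call takes 0.05 s, during which the arm holds its last target.

## Working session

There is one attempt and no reset: what is moved stays moved. The work goes in short steps, Python scripts to look and compute and a tool call to move; the robot and the scene stay as the last step left them, time stands still between calls to the robot, and variables do not carry over. Pictures are saved under pics/ and viewed, and the job is handed in when it is done.

Besides the shell and the picture viewer there is one more tool, called after ">>>" as a command line: name --argument value ..., lists and objects as JSON in quotes. jog_arm: Moves the arm, as the interface text tells. Its arguments: {"type":"object","properties":{"rows":{"type":"array"}},"required":["rows"]}

```bash
mkdir -p pics; ls; python3 - <<'E'
from workcell import *
import cv2
for n in("scene","top"):
    cv2.imwrite(f"pics/{n}0.png",read_camera(n)); c=calibration(n); print(n,c)
print(state()); print([k for k in globals() if not k.startswith('_')])
try: print(finger_overhang)
except Exception as e: print(e)
E
```

```text
pics
scene {'mtx': array([[466.36565345,   0.        , 320.35535905],
       [  0.        , 466.36565345, 196.75976403],
       [  0.        ,   0.        ,   1.        ]]), 'dist': array([0.04330273, 0.        , 0.        , 0.        , 0.        ]), 'world_from_camera': array([[ 0.80858141,  0.33024364, -0.48696535, -0.01279534],
       [-0.58792389,  0.42074366, -0.69088369, -0.83644384],
       [-0.02327236,  0.84493427,  0.53436362,  0.65871306],
       [ 0.        ,  0.        ,  0.        ,  1.        ]])}
top {'mtx': array([[469.69250069,   0.        , 322.37442184],
       [  0.        , 469.69250069, 206.31810978],
       [  0.        ,   0.        ,   1.        ]]), 'dist': array([-0.13797195,  0.        ,  0.        ,  0.        ,  0.        ]), 'world_from_camera': array([[ 0.0088946 ,  0.98918025, -0.14643537,  0.40310801],
       [-0.99994997,  0.00946877,  0.00322434, -0.03229373],
       [ 0.00457601,  0.14639937,  0.98921498,  1.2239216 ],
       [ 0.        ,  0.        ,  0.        ,  1.        ]])}
{'clock': 0.1, 'joint_pos': array([-1.26108563e+00,  3.59414878e-01,  1.51130037e+00, -3.71590104e-05,
        1.27251657e+00, -1.15129989e-01]), 'dq': array([ 0.00086743, -0.00170024, -0.0031225 ,  0.00140763,  0.00111222,
       -0.00044675]), 'tau': array([-3.89444149e-04, -5.16356170e+01, -2.71407205e+01,  6.75147073e-02,
        2.75535509e-02, -2.04390267e-05]), 'tool_pos': array([ 0.24708433, -0.54609903,  0.2299135 ]), 'tool_rot': array([-3.06938565e+00, -6.62004426e-01,  3.05463532e-04]), 'force': array([-0.098146  ,  0.89902264, -0.23048598]), 'wrist_torque': array([ 0.02486969,  0.02962966, -0.0170488 ]), 'opening': 0.08752470188295523}
['read_camera', 'calibration', 'close_job', 'state', 'PlanningError', 'finger_overhang', 'cv2', 'n', 'c']
0.008
```

View pics/scene0.png

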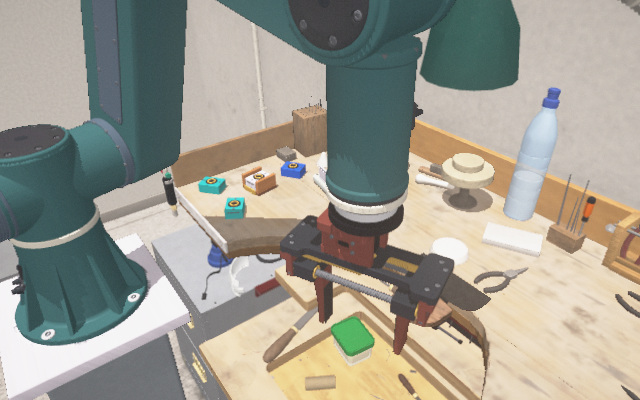

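View pics/top0.png

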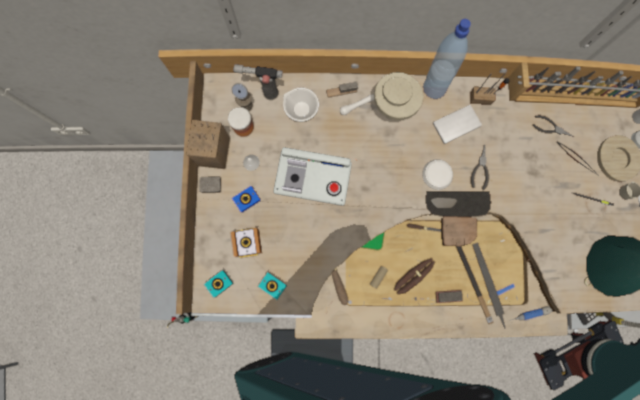

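The top view shows the tester at about (313,176) with its window at (295,177) and red key at (334,187). The rack with the aluminium carrier is at about (246,241). The blue and teal blocks are decoys. I'll enlarge both views.

```bash
python3 - <<'E'
import cv2
a=cv2.imread("pics/top0.png")
cv2.imwrite("pics/t0a.png",cv2.resize(a[135:215,260:365],None,fx=7,fy=7,interpolation=cv2.INTER_CUBIC))
cv2.imwrite("pics/t0b.png",cv2.resize(a[215:270,215:280],None,fx=10,fy=10,interpolation=cv2.INTER_CUBIC))
a=cv2.imread("pics/scene0.png")
cv2.imwrite("pics/s0a.png",cv2.resize(a[140:225,190:330],None,fx=5.5,fy=5.5,interpolation=cv2.INTER_CUBIC))
E
```

```text
(no output)
```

View pics/t0a.png

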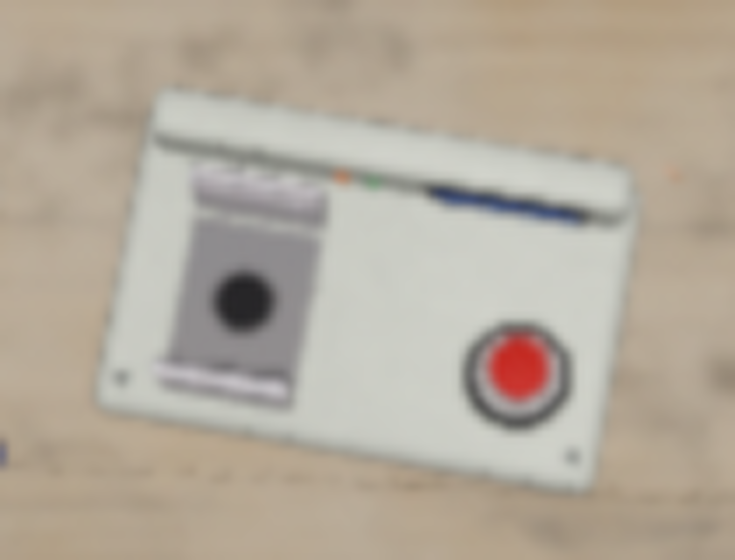

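View pics/t0b.png

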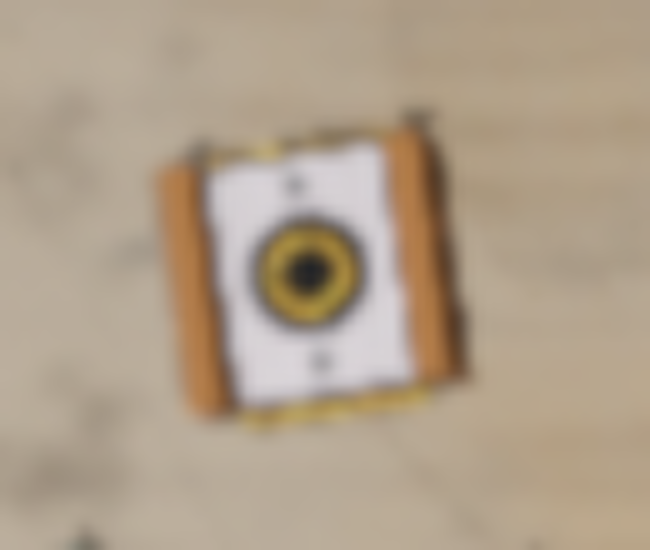

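View pics/s0a.png

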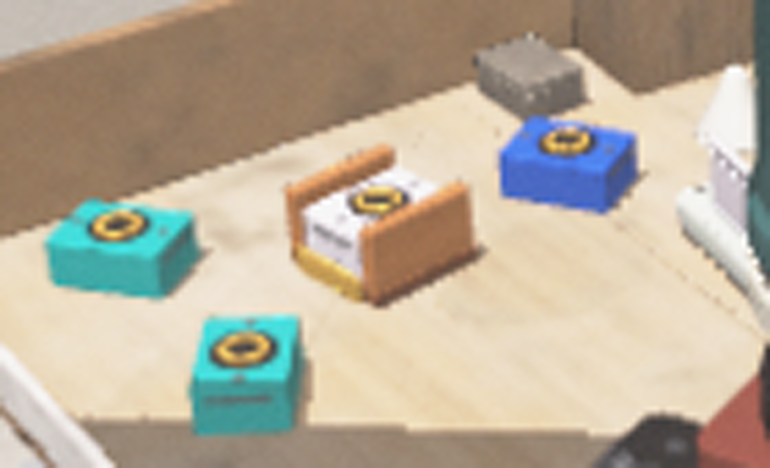

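```bash
cat > h.py <<'E'
from workcell import *
import numpy as np, cv2
def toplane(n,uv,z):
    c=calibration(n); uv=np.array(uv,float).reshape(-1,1,2)
    p=cv2.undistortPoints(uv,c["mtx"],c["dist"]).reshape(-1,2)
    T=c["world_from_camera"]; d=np.c_[p[:,0],-p[:,1],-np.ones(len(p))]@T[:3,:3].T; o=T[:3,3]
    return o+d*((z-o[2])/d[:,2])[:,None]
def proj(n,P):
    c=calibration(n);T=c["world_from_camera"];q=(np.atleast_2d(P)-T[:3,3])@T[:3,:3]
    q=q*[1,-1,-1]
    return cv2.projectPoints(q.reshape(-1,1,3),np.zeros(3),np.zeros(3),c["mtx"],c["dist"])[0].reshape(-1,2)
def crop(x,f,x0,y0): return np.array(x,float)/f+[x0,y0]-0.5+0.5/f
def fit(n,pts,loc,p0):
    from scipy.optimize import least_squares
    loc=np.array(loc,float)
    def w(p):
        c,s=np.cos(p[2]),np.sin(p[2]); return np.c_[p[0]+c*loc[:,0]-s*loc[:,1],p[1]+s*loc[:,0]+c*loc[:,1],loc[:,2]]
    r=least_squares(lambda p:(proj(n,w(p))-pts).ravel(),p0); return r.x,r.fun.reshape(-1,2)
E
python3 - <<'E'
from h import *
np.set_printoptions(precision=4,suppress=True)
b=lambda x:crop(x,10,215,215); a=lambda x:crop(x,7,260,135)
print("ring",toplane("top",b([[308,271]]),.034))
P=toplane("top",b([[207,163],[385,140],[415,388],[238,408]]),.034);print(P,P.mean(0))
for i in range(4): print(np.linalg.norm(P[i]-P[(i+1)%4]))
print(np.arctan2(*(P[0]-P[3])[1::-1]),np.arctan2(*(P[1]-P[2])[1::-1]))
W=toplane("top",b([[158,170],[425,128],[462,375],[190,415]]),.042);print("rack",W.mean(0),np.linalg.norm(W[0]-W[1]),np.linalg.norm(W[0]-W[3]))
pts=a([[97,407],[588,492],[160,90],[637,170],[244,302],[519,367]])
loc=[[-.06,.095,.024],[-.06,-.095,.024],[.06,.095,.052],[.06,-.095,.052],[-.012,.045,.024],[-.022,-.06,.044]]
p,r=fit("top",pts,loc,[.5,0,-.1]);print("tester",p,r)
c,s=np.cos(p[2]),np.sin(p[2]);R=np.array([[c,-s],[s,c]])
print("bay",p[:2]+R@[-.012,.045],toplane("top",pts[4:5],.024)[0],"key",p[:2]+R@[-.022,-.06],toplane("top",pts[5:],.044)[0])
bs=lambda x:crop(x,5.5,190,140)
print("scene ring",toplane("scene",bs([[378,200]]),.034))
print("top decoys",toplane("top",[[246,198.5],[219,284],[272,286]],.026))
E
```

```text
ring [[0.4866 0.1588 0.034 ]]
[[0.5138 0.1856 0.034 ]
 [0.5203 0.1401 0.034 ]
 [0.4573 0.1307 0.034 ]
 [0.4516 0.1757 0.034 ]] [0.4857 0.158  0.034 ]
0.045992941383072
0.06370021128544792
0.045346217812814726
0.0630460920978221
0.15809821563515938 0.14768429742554556
rack [0.4859 0.1574 0.042 ] 0.06877627515246727 0.06267974078738217
tester [ 0.6583 -0.0095 -0.1656] [[-1.1179  0.1747]
 [ 0.9017  0.6421]
 [-2.3305 -1.5412]
 [ 2.2177 -0.4955]
 [ 0.1692  0.6036]
 [ 0.1386  0.5002]]
bay [0.6538 0.0369] [0.6554 0.0373 0.024 ] key [ 0.6267 -0.065 ] [ 0.628  -0.0647  0.044 ]
scene ring [[0.4861 0.1606 0.034 ]]
top decoys [[0.599  0.162  0.026 ]
 [0.3784 0.2247 0.026 ]
 [0.3756 0.0893 0.026 ]]
```

```bash
cat >> h.py <<'E'
from scipy.spatial.transform import Rotation as Ro
def go(xyz,jaw):
    s=state(); R=Ro.from_rotvec(s["tool_rot"]).as_matrix()
    d=R.T@(np.array(xyz)-s["tool_pos"])*1000
    a=np.arctan2(R[1,1],R[0,1]); dy=(a-jaw+np.pi/2)%np.pi-np.pi/2
    print("t",round(s["clock"],2),"tcp",s["tool_pos"].round(4),"tilt",R[:,2].round(4),"jaw",a.round(3),"q",s["joint_pos"].round(2),"F",s["force"].round(1),"op",round(s["opening"],4))
    print("row",d.round(1),"yaw",round(dy,3),"or",round(dy-np.sign(dy)*np.pi,3))
E
python3 -c "
from h import *
go([.4863,.1595,.12],.153)"
```

```text
t 0.1 tcp [ 0.2471 -0.5461  0.2299] tilt [-5.0e-04  1.6e-03 -1.0e+00] jaw -1.146 q [-1.26  0.36  1.51 -0.    1.27 -0.12] F [-0.1  0.9 -0.2] op 0.0875
row [ 508.8 -544.1  110.9] yaw -1.299 or 1.843
```

>>> jog_arm --rows '[[[509,-544,0,-1.3,1],[509,-544,0,-1.3,1],[509,-544,0,-1.3,1],[509,-544,0,-1.3,1],[509,-544,0,-1.3,1]]]'

```text
clock: 0.72
tool_pos: [0.3478, -0.2487, 0.2306]
tool_rot: [-2.434, -1.984, -0.001]
force: [0.5, -0.5, -0.5]
opening: 0.0876
```

```bash
python3 -c "
from h import *
go([.4863,.1595,.12],.153)"
```

```text
t 0.72 tcp [ 0.3478 -0.2487  0.2306] tilt [ 0.      0.0014 -1.    ] jaw -0.203 q [-0.78  0.11  1.86  0.    1.18 -0.58] F [ 0.5 -0.5 -0.5] op 0.0876
row [427.6  53.4 111.2] yaw -0.356 or 2.786
```

>>> jog_arm --rows '[[[428,53,0,-0.356,1],[428,53,0,-0.356,1],[428,53,0,-0.356,1],[428,53,0,-0.356,1],[428,53,0,-0.356,1]]]'

```text
clock: 1.35
tool_pos: [0.4476, 0.0475, 0.2311]
tool_rot: [-2.045, -2.384, -0.002]
force: [1.1, -0.4, 0.2]
opening: 0.0878
```

```bash
python3 -c "
from h import *
go([.4863,.1595,.12],.153)"
```

```text
t 1.35 tcp [0.4476 0.0475 0.2311] tilt [ 1.0e-04  1.2e-03 -1.0e+00] jaw 0.153 q [-0.05  0.14  1.82  0.    1.18 -0.2 ] F [ 1.1 -0.4  0.2] op 0.0878
row [104.7  55.3 111.2] yaw 0.0 or -3.141
```

>>> jog_arm --rows '[[[105,55,0,0,1],[105,55,50,0,1],[105,55,100,0,1],[105,55,111,0,1],[105,55,111,0,1]]]'

```text
clock: 1.98
tool_pos: [0.4854, 0.1592, 0.1202]
tool_rot: [-2.044, -2.383, 0.001]
force: [-0.1, -0.4, 1.0]
opening: 0.0877
```

```bash
python3 -c "
from h import *
go([.4863,.1595,.12],.153)
a=read_camera('scene');b=read_camera('top')
cv2.imwrite('pics/s1.png',a);cv2.imwrite('pics/t1.png',b)
cv2.imwrite('pics/s1a.png',cv2.resize(a[120:220,190:350],None,fx=5,fy=5,interpolation=cv2.INTER_CUBIC))
cv2.imwrite('pics/s1b.png',cv2.resize(a[130:230,290:450],None,fx=5,fy=5,interpolation=cv2.INTER_CUBIC))
cv2.imwrite('pics/t1a.png',cv2.resize(b[200:290,200:320],None,fx=6,fy=6,interpolation=cv2.INTER_CUBIC))
"
```

```text
t 1.98 tcp [0.4854 0.1592 0.1202] tilt [-1.8e-03  7.0e-04 -1.0e+00] jaw 0.153 q [0.18 0.37 1.82 0.   0.95 0.03] F [-0.1 -0.4  1. ] op 0.0877
row [0.2 1.  0.2] yaw -0.0 or 3.141
```

View pics/s1.png

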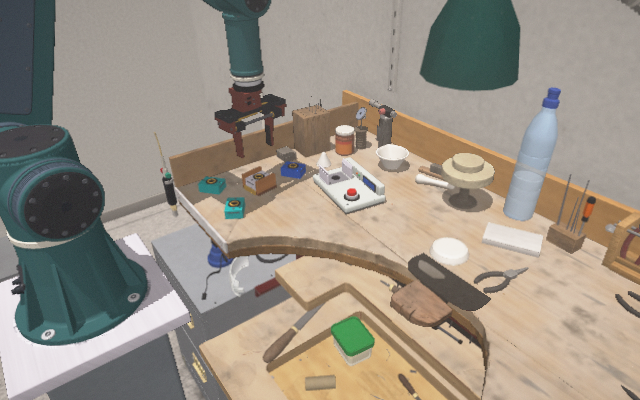

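View pics/s1a.png

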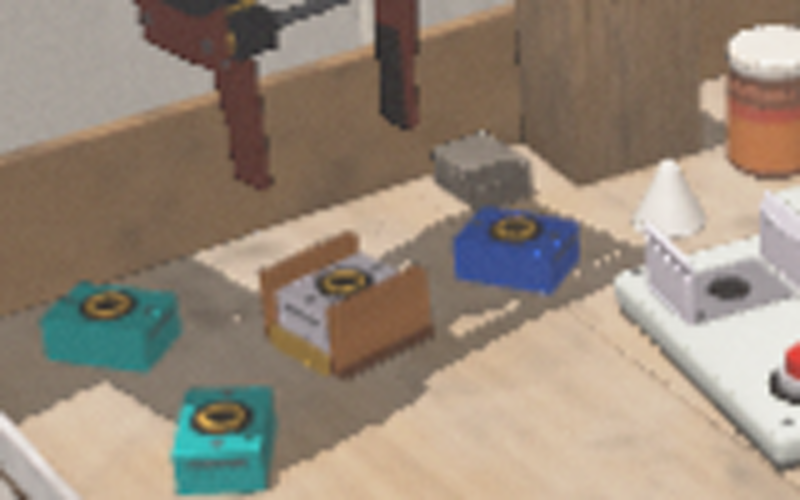

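View pics/t1a.png

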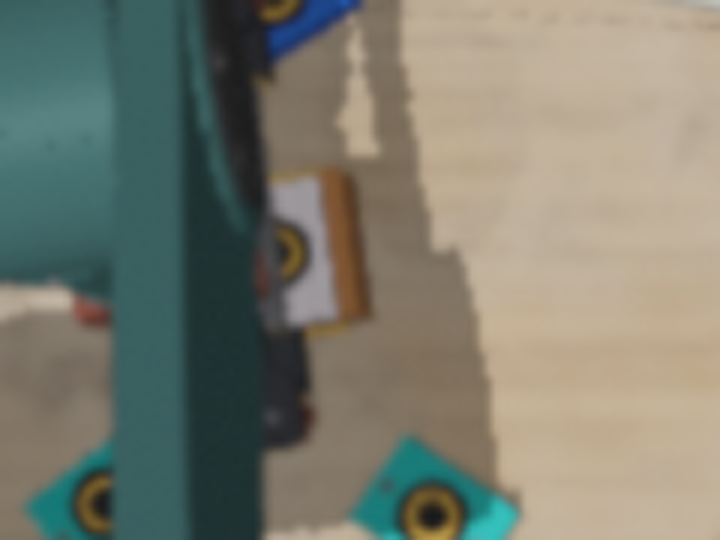

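>>> jog_arm --rows '[[[0.2,1,40,0,1],[0.2,1,75,0,1],[0.2,1,90,0,1],[0.2,1,95,0,1],[0.2,1,95,0,1]]]'

```text
clock: 2.7
tool_pos: [0.4893, 0.1597, 0.0279]
tool_rot: [2.045, 2.382, 0.007]
force: [1.3, -0.5, 0.5]
opening: 0.0878
```

```bash
python3 -c "
from h import *
go([.4863,.1597,.0245],.153)
a=read_camera('scene')
cv2.imwrite('pics/s2a.png',cv2.resize(a[120:220,190:350],None,fx=5,fy=5,interpolation=cv2.INTER_CUBIC))
"
```

```text
t 2.7 tcp [0.4893 0.1597 0.0279] tilt [ 0.0043  0.0019 -1.    ] jaw 0.152 q [0.18 0.52 1.89 0.   0.73 0.03] F [ 1.3 -0.5  0.5] op 0.0878
row [ 0.5 -3.   3.4] yaw -0.001 or 3.14
```

View pics/s2a.png

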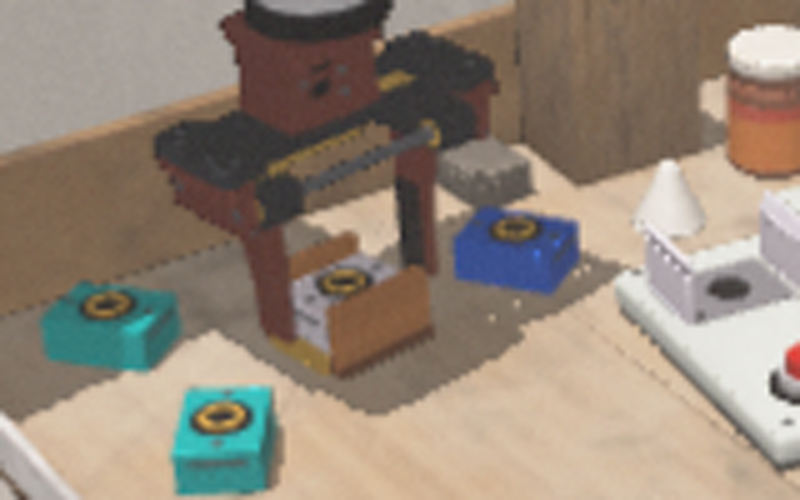

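>>> jog_arm --rows '[[[0.5,-3,3.4,0,1],[0.5,-3,3.4,0,1],[0.5,-3,3.4,0,1]]]'

```text
clock: 3.12
tool_pos: [0.4864, 0.1599, 0.0249]
tool_rot: [2.045, 2.382, 0.007]
force: [-0.8, 0.6, 0.2]
opening: 0.088
```

```bash
python3 -c "
from h import *
go([.4863,.1597,.0245],.153)
"
```

```text
t 3.12 tcp [0.4864 0.1599 0.0249] tilt [ 0.005  0.002 -1.   ] jaw 0.152 q [0.18 0.52 1.9  0.   0.72 0.03] F [-0.8  0.6  0.2] op 0.088
row [-0.2 -0.1  0.4] yaw -0.001 or 3.141
```

>>> jog_arm --rows '[[[0,0,0,0,0.75],[0,0,0,0,0.72],[0,0,0,0,0.7],[0,0,0,0,0.6],[0,0,0,0,0.5]]]'

```text
clock: 3.75
tool_pos: [0.4861, 0.1599, 0.0248]
tool_rot: [2.045, 2.382, 0.007]
force: [-1.3, -0.3, 1.2]
opening: 0.0598
```

>>> jog_arm --rows '[[[0,0,0,0,0.4],[0,0,0,0,0.4],[0,0,0,0,0.4]]]'

```text
clock: 4.12
tool_pos: [0.4861, 0.1599, 0.0248]
tool_rot: [2.045, 2.382, 0.007]
force: [-0.0, -0.6, 1.1]
opening: 0.06
```

```bash
python3 -c "
from h import *
go([.4863,.1597,.0245],.153)
"
```

```text
t 4.12 tcp [0.4861 0.1599 0.0248] tilt [ 0.0043  0.0019 -1.    ] jaw 0.152 q [0.18 0.52 1.9  0.   0.72 0.03] F [-0.  -0.6  1.1] op 0.06
row [-0.2  0.2  0.3] yaw -0.001 or 3.141
```

>>> jog_arm --rows '[[[0,0,-5,0,0.3],[0,0,-15,0,0.3],[0,0,-30,0,0.3],[0,0,-50,0,0.3],[0,0,-75,0,0.3]]]'

```text
clock: 4.75
tool_pos: [0.4856, 0.1597, 0.1012]
tool_rot: [2.045, 2.382, 0.007]
force: [0.0, -0.3, -2.0]
opening: 0.0602
```

```bash
python3 -c "
from h import *
go([.475,.03,.10],.153)
a=read_camera('scene')
cv2.imwrite('pics/s3a.png',cv2.resize(a[100:220,190:350],None,fx=5,fy=5,interpolation=cv2.INTER_CUBIC))
# bay from scene view
"
```

```text
t 4.75 tcp [0.4856 0.1597 0.1012] tilt [ 0.0044  0.0019 -1.    ] jaw 0.152 q [0.18 0.39 1.85 0.   0.9  0.03] F [ 0.  -0.3 -2. ] op 0.0602
row [-126.6  -30.1    0.9] yaw -0.001 or 3.141
```

View pics/s3a.png

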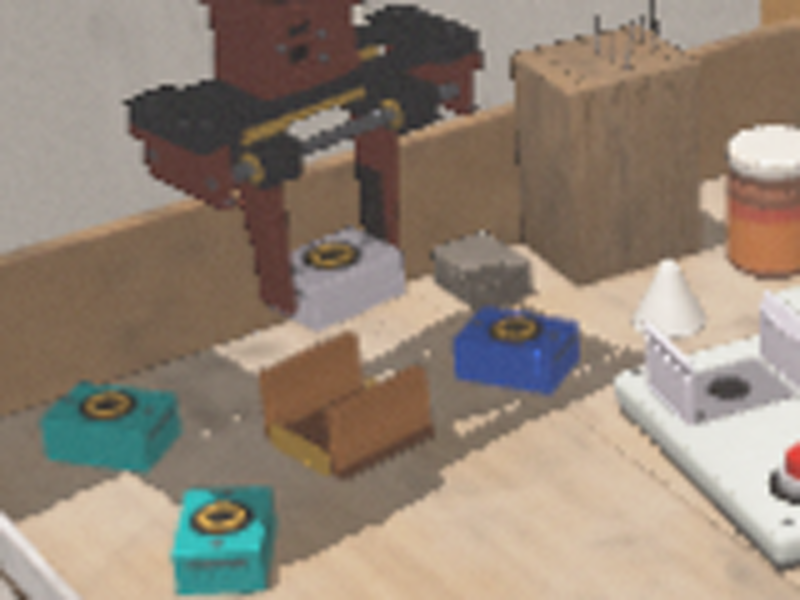

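View pics/s1b.png

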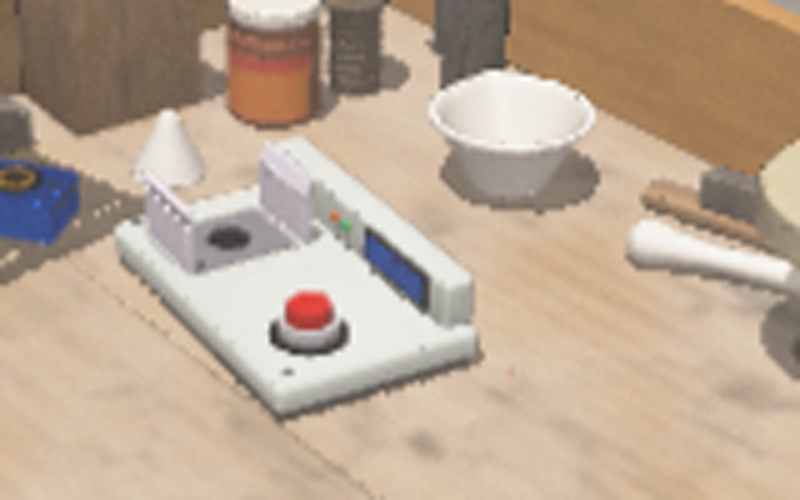

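```bash
python3 -c "
from h import *
c=lambda x:crop(x,5,290,130)
print(toplane('scene',c([[229,238]]),.024),toplane('scene',c([[308,299]]),.044),'cone',toplane('scene',c([[169,180]]),0))
a=lambda x:crop(x,7,260,135)
pts=a([[97,407],[588,492],[244,302],[519,367]])
loc=[[-.06,.095,.024],[-.06,-.095,.024],[-.012,.045,.024],[-.022,-.06,.044]]
p,r=fit('top',pts,loc,[.5,0,-.1]);print('tester',p,r)
co,s=np.cos(p[2]),np.sin(p[2]);R=np.array([[co,-s],[s,co]])
print('bay',p[:2]+R@[-.012,.045],'key',p[:2]+R@[-.022,-.06])
# deck edges angle top
for u,v in (([97,407],[588,492]),([160,90],[637,170])):
  P=toplane('top',a([u,v]),.024);d=P[0]-P[1];print(np.arctan2(d[1],d[0])-np.pi/2,np.linalg.norm(d))
# bay floor left/right edges in top: 
P=toplane('top',a([[297,362],[322,235],[172,358],[192,220]]),.024)
for i in (0,2): d=P[i+1]-P[i];print(np.arctan2(d[1],d[0]))
"
```

```text
[[0.65648612 0.03946518 0.024     ]] [[ 0.62905816 -0.06166311  0.044     ]] cone [[0.69583808 0.14892887 0.        ]]
tester [ 0.65953957 -0.00934484 -0.16390436] [[-1.13434919 -0.2448232 ]
 [ 0.89577506  0.09817145]
 [ 0.12533343  0.1516208 ]
 [ 0.10569882 -0.02846373]]
bay [0.65504311 0.03701012] key [ 0.62804413 -0.06495093]
-0.16401514769111047 0.1846440833003611
-0.16161325188898656 0.1821463002157001
-0.17530955732627074
-0.11955361605191467
```

>>> jog_arm --rows '[[[-40,-10,0,0.1,0.3],[-85,-20,0,0.2,0.3],[-127,-30,0,0.317,0.3],[-127,-30,0,0.317,0.3],[-127,-30,0,0.317,0.3]]]'

```text
clock: 5.42
tool_pos: [0.4774, 0.0303, 0.104]
tool_rot: [2.394, 2.029, 0.015]
force: [0.4, 0.2, 0.1]
opening: 0.0593
```

```bash
python3 -c "
from h import *
go([.475,.03,.022],-.165)
"
```

```text
t 5.42 tcp [0.4774 0.0303 0.104 ] tilt [ 0.0098  0.0032 -0.9999] jaw -0.165 q [-0.08  0.35  1.92  0.01  0.87  0.08] F [0.4 0.2 0.1] op 0.0593
row [-1.1 -3.  81.9] yaw 0.0 or -3.141
```

>>> jog_arm --rows '[[[-1,-3,30,0,0.3],[-1,-3,60,0,0.3],[-1,-3,75,0,0.3],[-1,-3,82,0,0.3],[-1,-3,82,0,0.3]]]'

```text
clock: 6.05
tool_pos: [0.4751, 0.0309, 0.0218]
tool_rot: [2.392, 2.031, 0.015]
force: [-0.9, -0.7, -1.2]
opening: 0.06
```

```bash
python3 -c "
from h import *
go([.475,.03,.0172],-.165)
"
```

```text
t 6.05 tcp [0.4751 0.0309 0.0218] tilt [ 0.0094  0.0034 -0.9999] jaw -0.163 q [-0.08  0.49  1.99  0.01  0.66  0.07] F [-0.9 -0.7 -1.2] op 0.06
row [-0.9  0.   4.6] yaw 0.002 or -3.14
```

>>> jog_arm --rows '[[[0,0,2,0,0.3],[0,0,3.5,0,0.3],[0,0,4.5,0,0.3],[0,0,5,0,0.3],[0,0,5,0,0.3]]]'

```text
clock: 6.68
tool_pos: [0.4752, 0.0308, 0.0169]
tool_rot: [2.392, 2.03, 0.015]
force: [0.4, 0.0, -0.3]
opening: 0.0596
```

>>> jog_arm --rows '[[[0,0,0.5,0,0.3],[0,0,0.5,0,0.3]]]'

```text
clock: 6.92
tool_pos: [0.4753, 0.0308, 0.0169]
tool_rot: [2.393, 2.03, 0.015]
force: [-0.6, 0.4, 5.8]
opening: 0.06
```

Contact at 5.8 N, so the carrier is on the bench. Next I open fully and rise.

>>> jog_arm --rows '[[[0,0,0,0,0.75],[0,0,0,0,0.9],[0,0,0,0,1],[0,0,0,0,1],[0,0,0,0,1]]]'

```text
clock: 7.55
tool_pos: [0.4752, 0.0308, 0.0168]
tool_rot: [2.393, 2.03, 0.015]
force: [0.5, -0.5, -0.4]
opening: 0.0877
```

>>> jog_arm --rows '[[[0,0,-15,0,1],[0,0,-40,0,1],[0,0,-70,0,1],[0,0,-70,0,1],[0,0,-70,0,1]]]'

```text
clock: 8.18
tool_pos: [0.4744, 0.0306, 0.087]
tool_rot: [2.392, 2.03, 0.015]
force: [0.6, 0.5, 0.4]
opening: 0.0879
```

```bash
python3 -c "
from h import *
go([.475,.03,.09],-.165+np.pi/2)
a=read_camera('scene')
cv2.imwrite('pics/s4a.png',cv2.resize(a[110:230,210:370],None,fx=5,fy=5,interpolation=cv2.INTER_CUBIC))
"
```

```text
t 8.18 tcp [0.4744 0.0306 0.087 ] tilt [ 0.0101  0.0033 -0.9999] jaw -0.163 q [-0.08  0.37  1.94  0.01  0.82  0.08] F [0.6 0.5 0.4] op 0.0879
row [-0.5  0.7 -3. ] yaw -1.569 or 1.572
```

View pics/s4a.png

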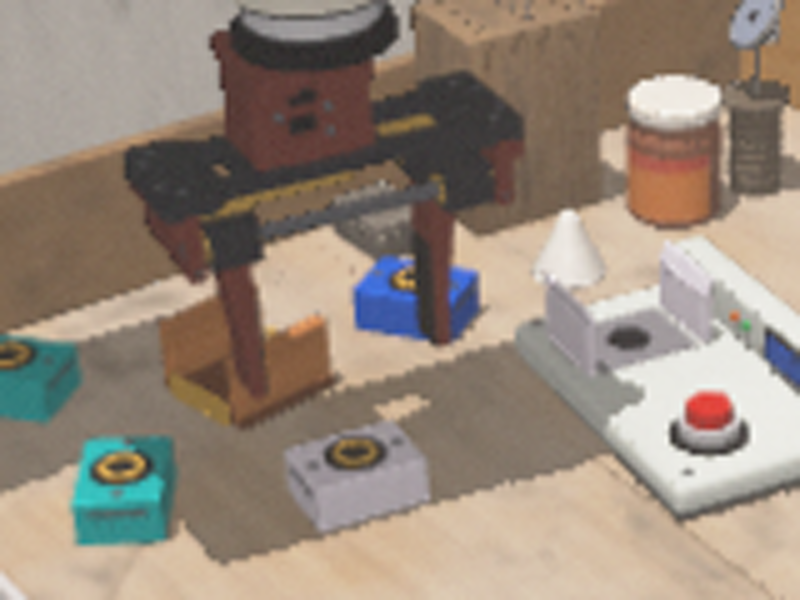

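```bash
python3 -c "
from h import *
print(toplane('scene',crop([[354,452]],5,210,110),.026))
"
```

```text
[[0.4755403  0.03146339 0.026     ]]
```

>>> jog_arm --rows '[[[0,1,0,-0.4,1],[0,1,0,-0.8,1],[0,1,0,-1.2,1],[0,1,0,-1.569,1],[0,1,0,-1.569,1]]]'

```text
clock: 8.85
tool_pos: [0.474, 0.0305, 0.0854]
tool_rot: [1.208, 2.895, 0.009]
force: [0.2, -0.1, 0.9]
opening: 0.0877
```

>>> jog_arm --rows '[[[0,0,0,0,1]]]'

```text
clock: 8.98
tool_pos: [0.4733, 0.0306, 0.0845]
tool_rot: [1.211, 2.896, 0.008]
force: [0.1, -0.4, 0.2]
opening: 0.0877
```

```bash
python3 -c "
from h import *
go([.4755,.031,.015],-.163+np.pi/2)
"
```

```text
t 8.97 tcp [0.4733 0.0306 0.0845] tilt [ 0.0046  0.0039 -1.    ] jaw 0.779 q [-0.08  0.38  1.94  0.01  0.82 -0.87] F [ 0.1 -0.4  0.2] op 0.0877
row [-1.3  1.4 69.5] yaw -0.629 or 2.513
```

>>> jog_arm --rows '[[[-1,1.4,0,-0.2,1],[-1,1.4,0,-0.4,1],[-1,1.4,0,-0.629,1],[-1,1.4,0,-0.629,1],[-1,1.4,0,-0.629,1]]]'

```text
clock: 9.6
tool_pos: [0.4745, 0.0309, 0.084]
tool_rot: [0.262, 3.128, 0.007]
force: [-0.1, 0.5, -0.8]
opening: 0.0881
```

```bash
python3 -c "
from h import *
go([.4755,.031,.013],-.163+np.pi/2)
"
```

```text
t 9.6 tcp [0.4745 0.0309 0.084 ] tilt [ 0.0034  0.004  -1.    ] jaw 1.404 q [-0.08  0.38  1.94  0.01  0.82 -1.49] F [-0.1  0.5 -0.8] op 0.0881
row [-0.8 -0.1 71. ] yaw -0.004 or 3.138
```

>>> jog_arm --rows '[[[-0.8,0,30,-0.004,1],[-0.8,0,55,-0.004,1],[-0.8,0,68,-0.004,1],[-0.8,0,71,-0.004,1],[-0.8,0,71,-0.004,1]]]'

```text
clock: 10.22
tool_pos: [0.4757, 0.0311, 0.0132]
tool_rot: [0.257, 3.128, 0.007]
force: [-0.0, -0.1, 0.3]
opening: 0.0876
```

>>> jog_arm --rows '[[[0,0,0,0,1]]]'

```text
clock: 10.35
tool_pos: [0.4763, 0.031, 0.0139]
tool_rot: [0.257, 3.126, 0.007]
force: [0.6, 0.0, -0.7]
opening: 0.0877
```

```bash
python3 -c "
from h import *
go([.4754,.031,.013],-.163+np.pi/2)
"
```

```text
t 10.35 tcp [0.4763 0.031  0.0139] tilt [ 0.0049  0.0039 -1.    ] jaw 1.407 q [-0.08  0.51  1.98  0.01  0.65 -1.5 ] F [ 0.6  0.  -0.7] op 0.0877
row [ 0.9 -0.2  0.9] yaw -0.001 or 3.14
```

>>> jog_arm --rows '[[[1,0,1,0,1],[1,0,1,0,1],[1,0,1,0,0.7],[1,0,1,0,0.6],[1,0,1,0,0.54]]]'

```text
clock: 10.98
tool_pos: [0.4754, 0.0312, 0.0129]
tool_rot: [0.257, 3.126, 0.007]
force: [0.7, -0.2, -0.5]
opening: 0.0608
```

>>> jog_arm --rows '[[[0,0,0,0,0.5],[0,0,0,0,0.4],[0,0,0,0,0.3],[0,0,0,0,0.2]]]'

```text
clock: 11.48
tool_pos: [0.4753, 0.0312, 0.0128]
tool_rot: [0.257, 3.127, 0.007]
force: [0.6, -1.1, -0.1]
opening: 0.0437
```

```bash
python3 -c "
from h import *
go([.4754,.031,.013],-.163+np.pi/2)
a=read_camera('scene');b=read_camera('top')
cv2.imwrite('pics/s5a.png',cv2.resize(a[110:230,210:370],None,fx=5,fy=5,interpolation=cv2.INTER_CUBIC))
cv2.imwrite('pics/t5a.png',cv2.resize(b[130:300,220:370],None,fx=4,fy=4,interpolation=cv2.INTER_CUBIC))
"
```

```text
t 11.47 tcp [0.4753 0.0312 0.0128] tilt [ 0.0047  0.0039 -1.    ] jaw 1.407 q [-0.08  0.51  1.99  0.01  0.64 -1.5 ] F [ 0.6 -1.1 -0.1] op 0.0437
row [-0.1 -0.1 -0.2] yaw -0.001 or 3.14
```

View pics/s5a.png

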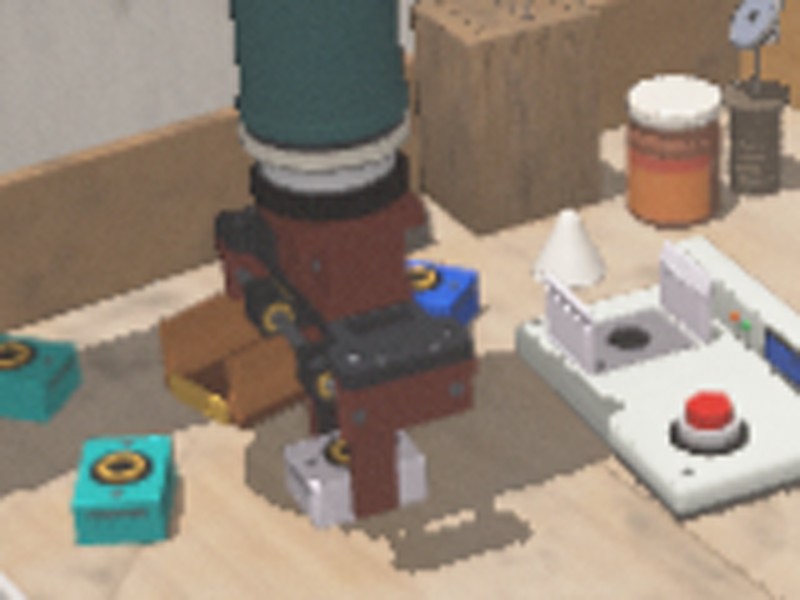

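View pics/t5a.png

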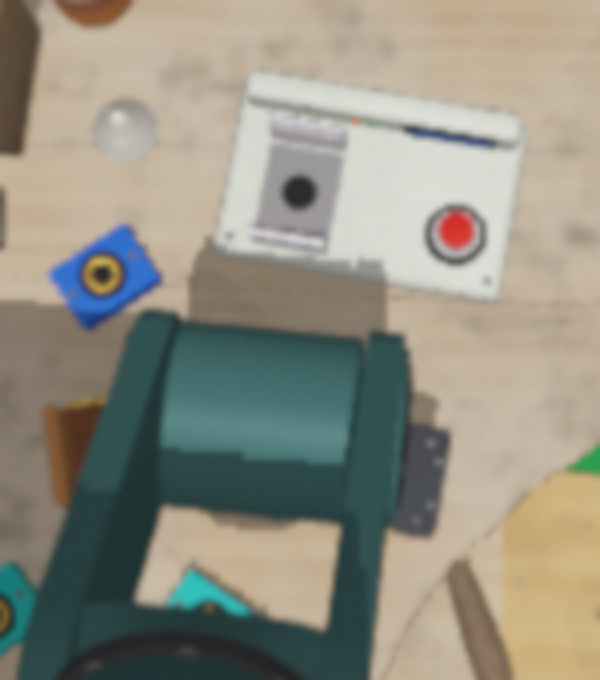

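```bash
python3 -c "
from h import *
import glob
s=cv2.imread('pics/s5a.png');t=cv2.imread('pics/t5a.png')
def cen(im,f,x0,y0,box,fn):
    u0,u1,v0,v1=box; sub=im[v0:v1,u0:u1].astype(float); w=fn(sub)
    v,u=np.mgrid[v0:v1,u0:u1]; return crop([[(u*w).sum()/w.sum(),(v*w).sum()/w.sum()]],f,x0,y0)
dark=lambda s:np.clip(115-s.mean(2),0,50)
red=lambda s:np.clip(s[...,2]-s[...,1]-60,0,60)
a=cen(s,5,210,110,(600,655,318,358),dark);print('scene win',a,toplane('scene',a,.024))
b=cen(t,4,220,130,(275,325,170,215),dark);print('top win',b,toplane('top',b,.024))
r=cen(t,4,220,130,(425,490,200,260),red);print('top key',r,toplane('top',r,.044))
a0=cv2.imread('pics/top0.png');i0=crop([[308,271]],10,215,215)
# cheeks in scene: overlay predicted model for candidates
"

```

```text
scene win [[335.24611523 177.29017427]] [[0.655858   0.03933549 0.024     ]]
top win [[294.365186   177.63976257]] [[0.6556409 0.0375138 0.024    ]]
top key [[333.67452386 187.02955965]] [[ 0.62788947 -0.06457979  0.044     ]]
```

>>> jog_arm --rows '[[[0,0,-10,0,0.2],[0,0,-35,0,0.2],[0,0,-65,0,0.2],[0,0,-85,0,0.2],[0,0,-85,0,0.2]]]'

```text
clock: 12.2
tool_pos: [0.4762, 0.0308, 0.0995]
tool_rot: [0.257, 3.123, 0.007]
force: [0.2, 1.4, -2.2]
opening: 0.0437
```

```bash
python3 -c "
from h import *
go([.6557,.039,.1],-.165+np.pi/2)
"
```

```text
t 12.2 tcp [0.4762 0.0308 0.0995] tilt [ 0.0086  0.0036 -1.    ] jaw 1.407 q [-0.08  0.35  1.92  0.01  0.86 -1.49] F [ 0.2  1.4 -2.2] op 0.0437
row [-175.8   37.4    1.1] yaw 0.001 or -3.141
```

>>> jog_arm --rows '[[[-40,9,0,0,0.2],[-85,18,0,0,0.2],[-130,28,0,0,0.2],[-165,35,0,0,0.2],[-176,37.4,0,0,0.2]]]'

```text
clock: 12.82
tool_pos: [0.6574, 0.0389, 0.0999]
tool_rot: [0.257, 3.123, 0.007]
force: [-0.5, -0.2, -1.5]
opening: 0.044
```

>>> jog_arm --rows '[[[0,0,0,0,0.2],[0,0,0,0,0.2]]]'

```text
clock: 13.08
tool_pos: [0.6553, 0.039, 0.099]
tool_rot: [0.257, 3.126, 0.007]
force: [-0.1, -0.4, -1.6]
opening: 0.0442
```

```bash
python3 -c "
from h import *
go([.6557,.039,.085],-.165+np.pi/2)
a=read_camera('scene')
cv2.imwrite('pics/s6a.png',cv2.resize(a[100:220,260:420],None,fx=5,fy=5,interpolation=cv2.INTER_CUBIC))
"
```

```text
t 13.07 tcp [0.6553 0.039  0.099 ] tilt [ 0.0056  0.0038 -1.    ] jaw 1.407 q [-0.05  0.57  1.52  0.    1.05 -1.46] F [-0.1 -0.4 -1.6] op 0.0442
row [-0.3 -0.  14. ] yaw 0.001 or -3.141
```

View pics/s6a.png

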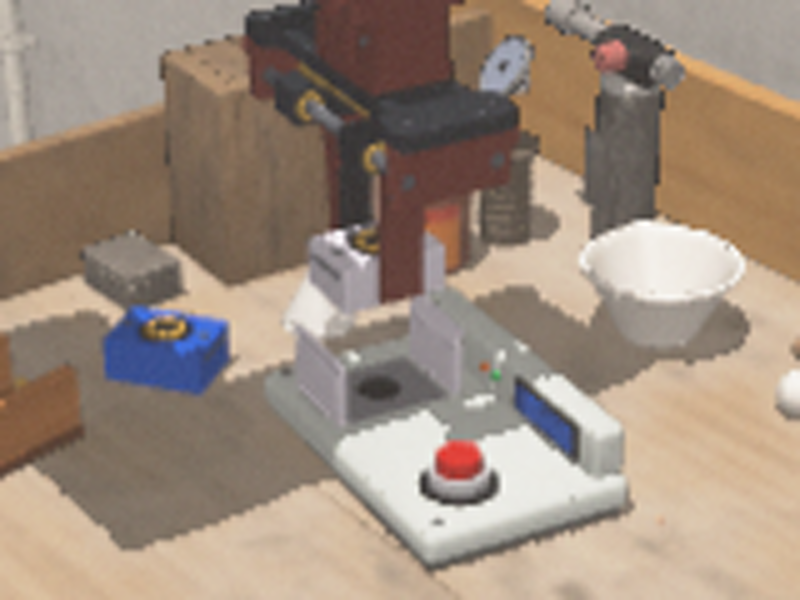

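>>> jog_arm --rows '[[[-0.3,0,14,0,0.2],[-0.3,0,20,0,0.2],[-0.3,0,25,0,0.2],[-0.3,0,29,0,0.2],[-0.3,0,29,0,0.2]]]'

```text
clock: 13.75
tool_pos: [0.6558, 0.0391, 0.07]
tool_rot: [0.257, 3.126, 0.007]
force: [-0.2, -0.5, -1.0]
opening: 0.0437
```

```bash
python3 -c "
from h import *
go([.6557,.039,.0368],-.165+np.pi/2)
a=read_camera('scene')
cv2.imwrite('pics/s7a.png',cv2.resize(a[100:220,260:420],None,fx=5,fy=5,interpolation=cv2.INTER_CUBIC))
"
```

```text
t 13.75 tcp [0.6558 0.0391 0.07  ] tilt [ 0.0057  0.0038 -1.    ] jaw 1.407 q [-0.05  0.6   1.54  0.    1.   -1.46] F [-0.2 -0.5 -1. ] op 0.0437
row [ 0.3 -0.2 33.2] yaw 0.001 or -3.141
```

View pics/s7a.png

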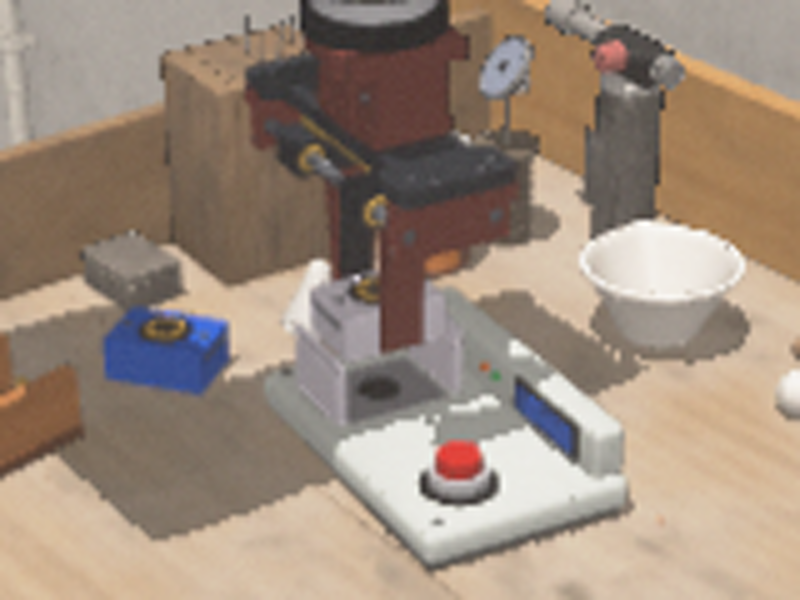

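Between the cheeks with no contact force, so I continue down gently.

>>> jog_arm --rows '[[[0,0,5,0,0.2],[0,0,10,0,0.2],[0,0,14,0,0.2],[0,0,16,0,0.2],[0,0,16,0,0.2]]]'

```text
clock: 14.42
tool_pos: [0.656, 0.0391, 0.054]
tool_rot: [0.257, 3.126, 0.007]
force: [-0.5, -0.7, -0.6]
opening: 0.0437
```

>>> jog_arm --rows '[[[0,0,5,0,0.2],[0,0,9,0,0.2],[0,0,12,0,0.2],[0,0,14,0,0.2],[0,0,14,0,0.2]]]'

```text
clock: 15.05
tool_pos: [0.6559, 0.0392, 0.0398]
tool_rot: [0.257, 3.126, 0.007]
force: [0.4, 0.3, -1.1]
opening: 0.0438
```

```bash
python3 -c "
from h import *
go([.6557,.039,.0368],-.165+np.pi/2)
"
```

```text
t 15.05 tcp [0.6559 0.0392 0.0398] tilt [ 0.0054  0.0038 -1.    ] jaw 1.407 q [-0.05  0.64  1.55  0.    0.94 -1.46] F [ 0.4  0.3 -1.1] op 0.0438
row [ 0.2 -0.2  3. ] yaw 0.001 or -3.141
```

>>> jog_arm --rows '[[[0,0,1,0,0.2],[0,0,2,0,0.2],[0,0,2.5,0,0.2],[0,0,2.5,0,0.2]]]'

```text
clock: 15.55
tool_pos: [0.6559, 0.0392, 0.0373]
tool_rot: [0.257, 3.126, 0.007]
force: [0.5, -0.2, -1.7]
opening: 0.0437
```

>>> jog_arm --rows '[[[0,0,0.5,0,0.2],[0,0,0.7,0,0.2],[0,0,0.7,0,0.2]]]'

```text
clock: 15.92
tool_pos: [0.656, 0.0392, 0.0369]
tool_rot: [0.257, 3.126, 0.007]
force: [-1.1, 0.6, 1.8]
opening: 0.0438
```

>>> jog_arm --rows '[[[0,0,0,0,0.52],[0,0,0,0,0.6],[0,0,0,0,0.8],[0,0,0,0,0.9],[0,0,0,0,0.9]]]'

```text
clock: 16.55
tool_pos: [0.656, 0.0392, 0.0368]
tool_rot: [0.257, 3.126, 0.007]
force: [-0.1, 0.9, -0.6]
opening: 0.0781
```

>>> jog_arm --rows '[[[0,0,-10,0,0.9],[0,0,-35,0,0.9],[0,0,-65,0,0.9],[0,0,-85,0,0.9],[0,0,-85,0,0.9]]]'

```text
clock: 17.18
tool_pos: [0.6572, 0.0388, 0.1243]
tool_rot: [0.257, 3.121, 0.007]
force: [0.3, -0.5, -0.1]
opening: 0.0792
```

```bash
python3 -c "
from h import *
go([.628,-.064,.12],-.165+np.pi/2)
a=read_camera('scene')
cv2.imwrite('pics/s8a.png',cv2.resize(a[100:220,260:420],None,fx=5,fy=5,interpolation=cv2.INTER_CUBIC))
"
```

```text
t 17.18 tcp [0.6572 0.0388 0.1243] tilt [ 0.0101  0.0035 -0.9999] jaw 1.407 q [-0.05  0.54  1.5   0.    1.1  -1.46] F [ 0.3 -0.5 -0.1] op 0.0792
row [  12.1 -106.2    3.6] yaw 0.001 or -3.141
```

View pics/s8a.png

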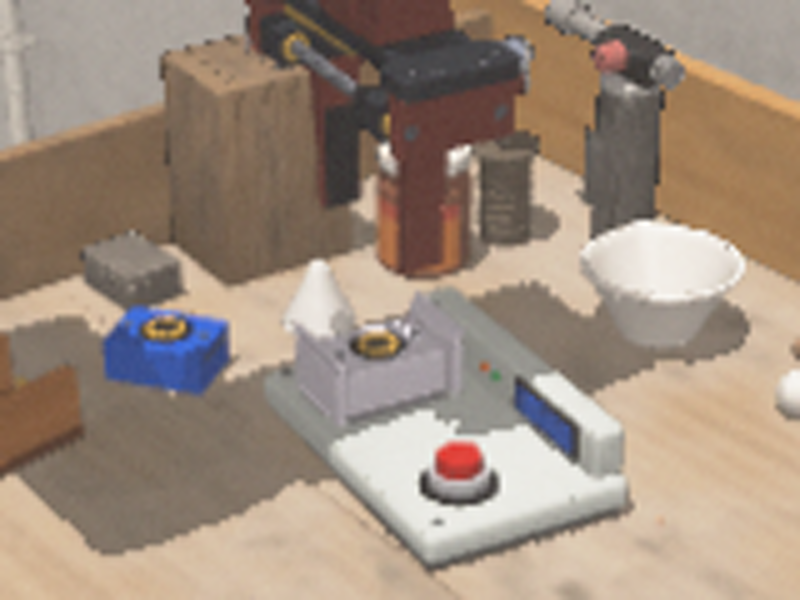

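```bash
python3 -c "
from h import *
print('ring',toplane('scene',crop([[377,345]],5,260,100),.05),'key',toplane('scene',crop([[460,456]],5,260,100),.044))
go([.6288,-.063,.1],-.165+np.pi/2)
"
```

```text
ring [[0.65652834 0.04103519 0.05      ]] key [[ 0.62558545 -0.06750247  0.044     ]]
t 17.23 tcp [0.6562 0.0388 0.1228] tilt [ 0.0076  0.0037 -1.    ] jaw 1.407 q [-0.05  0.54  1.5   0.    1.1  -1.46] F [ 0.2 -0.2 -0.2] op 0.0791
row [  10.5 -105.    22.2] yaw 0.001 or -3.141
```

>>> jog_arm --rows '[[[12,-40,0,0,0.5],[12,-80,0,0,0],[11.5,-105.5,0,0,0],[11.5,-105.5,10,0,0],[11.5,-105.5,24,0,0]]]'

```text
clock: 17.85
tool_pos: [0.6275, -0.0626, 0.0969]
tool_rot: [0.257, 3.124, 0.008]
force: [1.0, -0.9, 0.0]
opening: 0.0326
```

>>> jog_arm --rows '[[[0,0,0,0,0],[0,0,0,0,0],[0,0,0,0,0]]]'

```text
clock: 18.23
tool_pos: [0.6278, -0.0621, 0.0971]
tool_rot: [0.256, 3.124, 0.008]
force: [-0.9, 0.2, -0.7]
opening: 0.0031
```

```bash
python3 -c "
from h import *
go([.6288,-.063,.057],-.165+np.pi/2)
a=read_camera('scene')
cv2.imwrite('pics/s9a.png',cv2.resize(a[100:220,260:420],None,fx=5,fy=5,interpolation=cv2.INTER_CUBIC))
"
```

```text
t 18.23 tcp [ 0.6278 -0.0621  0.0971] tilt [ 0.0074  0.0042 -1.    ] jaw 1.407 q [-0.21  0.54  1.58  0.01  1.02 -1.62] F [-0.9  0.2 -0.7] op 0.0031
row [-0.9 -0.9 40.1] yaw 0.001 or -3.14
```

View pics/s9a.png

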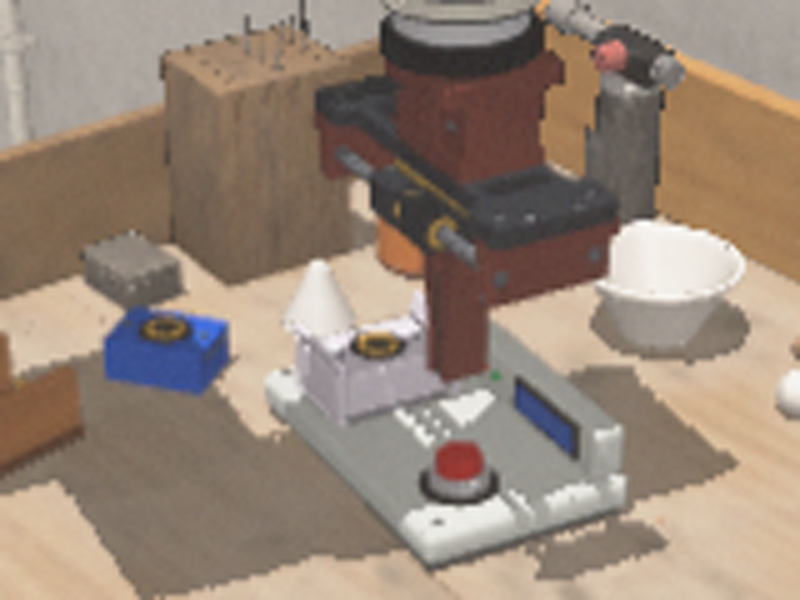

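>>> jog_arm --rows '[[[-0.9,-0.9,15,0,0],[-0.9,-0.9,28,0,0],[-0.9,-0.9,36,0,0],[-0.9,-0.9,38.5,0,0],[-0.9,-0.9,38.5,0,0]]]'

```text
clock: 18.9
tool_pos: [0.6288, -0.0632, 0.0585]
tool_rot: [0.257, 3.124, 0.008]
force: [0.4, -1.0, 0.6]
opening: 0.0005
```

>>> jog_arm --rows '[[[0,0,0,0,0],[0,0,0,0,0],[0,0,0,0,0]]]'

```text
clock: 19.27
tool_pos: [0.629, -0.0632, 0.0588]
tool_rot: [0.257, 3.124, 0.007]
force: [-0.0, 0.1, -0.0]
opening: 0.0003
```

```bash
python3 -c "
from h import *
go([.6288,-.063,.052],-.165+np.pi/2)
a=read_camera('scene')
cv2.imwrite('pics/s10a.png',cv2.resize(a[130:220,300:400],None,fx=6,fy=6,interpolation=cv2.INTER_CUBIC))
"
```

```text
t 19.27 tcp [ 0.629  -0.0632  0.0588] tilt [ 0.0078  0.0041 -1.    ] jaw 1.407 q [-0.21  0.59  1.6   0.01  0.94 -1.62] F [-0.   0.1 -0. ] op 0.0003
row [0.3 0.1 6.8] yaw 0.001 or -3.14
```

View pics/s10a.png

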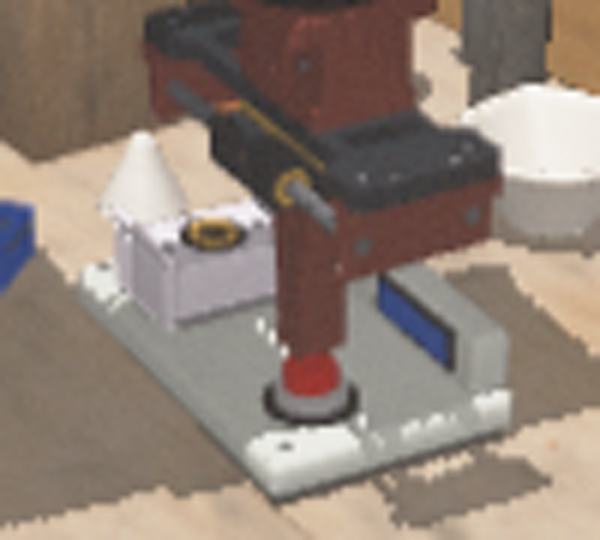

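>>> jog_arm --rows '[[[0,0,4,0,0],[0,0,6,0,0],[0,0,8,0,0],[0,0,9,0,0],[0,0,9,0,0]]]'

```text
clock: 19.95
tool_pos: [0.6288, -0.0631, 0.0497]
tool_rot: [0.256, 3.124, 0.008]
force: [-1.0, 0.8, 2.4]
opening: 0.0006
```

>>> jog_arm --rows '[[[0,0,0.7,0,0],[0,0,1.2,0,0],[0,0,1.2,0,0]]]'

```text
clock: 20.32
tool_pos: [0.6289, -0.0631, 0.0486]
tool_rot: [0.256, 3.124, 0.008]
force: [-0.9, 1.1, 2.1]
opening: 0.0005
```

>>> jog_arm --rows '[[[0,0,0.6,0,0],[0,0,1.2,0,0],[0,0,1.2,0,0]]]'

```text
clock: 20.7
tool_pos: [0.6289, -0.0631, 0.0474]
tool_rot: [0.256, 3.124, 0.008]
force: [-1.7, 0.2, 3.5]
opening: 0.0004
```

>>> jog_arm --rows '[[[0,0,0.4,0,0],[0,0,0.6,0,0],[0,0,0.6,0,0]]]'

```text
clock: 21.08
tool_pos: [0.6289, -0.0631, 0.0473]
tool_rot: [0.256, 3.124, 0.007]
force: [-1.8, 0.2, 7.5]
opening: 0.0003
```

First click reached: the force jumped to 7.5 N at a firm stop, well below 12 N. I hold here for about a second.

>>> jog_arm --rows '[[[0,0,0.4,0,0],[0,0,0.4,0,0],[0,0,0.4,0,0],[0,0,0.4,0,0],[0,0,0.4,0,0]]]'

```text
clock: 21.7
tool_pos: [0.6289, -0.0631, 0.0473]
tool_rot: [0.256, 3.124, 0.007]
force: [-1.6, -1.0, 6.4]
opening: 0.0004
```

>>> jog_arm --rows '[[[0,0,0.4,0,0],[0,0,0.4,0,0],[0,0,0.4,0,0],[0,0,0.4,0,0]]]'

```text
clock: 22.2
tool_pos: [0.6289, -0.0631, 0.0473]
tool_rot: [0.256, 3.124, 0.007]
force: [-3.0, 0.4, 6.6]
opening: 0.0003
```

>>> jog_arm --rows '[[[0,0,2,0,0],[0,0,4,0,0],[0,0,6,0,0],[0,0,7.5,0,0],[0,0,7.5,0,0]]]'

```text
clock: 22.82
tool_pos: [0.629, -0.0631, 0.0411]
tool_rot: [0.256, 3.124, 0.007]
force: [-4.1, 1.8, 12.8]
opening: 0.0006
```

>>> jog_arm --rows '[[[0,0,1.2,0,0],[0,0,1.5,0,0],[0,0,1.5,0,0]]]'

```text
clock: 23.2
tool_pos: [0.629, -0.0631, 0.041]
tool_rot: [0.256, 3.123, 0.007]
force: [-4.9, 1.3, 14.7]
opening: 0.0005
```

>>> jog_arm --rows '[[[0,0,1.5,0,0],[0,0,2,0,0],[0,0,2,0,0]]]'

```text
clock: 23.58
tool_pos: [0.629, -0.0631, 0.0409]
tool_rot: [0.256, 3.123, 0.007]
force: [-5.9, 0.9, 18.1]
opening: 0.0002
```

Firm bottom at 18 N. I release and rise.

>>> jog_arm --rows '[[[0,0,-10,0,0],[0,0,-30,0,0],[0,0,-70,0,0],[0,0,-100,0,0],[0,0,-120,0,0]]]'

```text
clock: 24.2
tool_pos: [0.6288, -0.0637, 0.1625]
tool_rot: [0.256, 3.121, 0.006]
force: [0.4, 0.8, -0.9]
opening: 0.0003
```

>>> jog_arm --rows '[[[60,-50,-20,0,0],[120,-100,-20,0,0],[120,-150,-20,0,0],[120,-200,-20,0,0],[120,-200,-20,0,0]]]'

```text
clock: 24.82
tool_pos: [0.4771, -0.2458, 0.1807]
tool_rot: [0.264, 3.118, 0.003]
force: [-0.6, 0.9, 0.5]
opening: 0.0005
```

```bash
python3 -c "
from h import *
print(state()['tool_pos'],state()['force'])
a=read_camera('scene');b=read_camera('top')
cv2.imwrite('pics/s11a.png',cv2.resize(a[110:230,240:400],None,fx=5,fy=5,interpolation=cv2.INTER_CUBIC))
cv2.imwrite('pics/t11a.png',cv2.resize(b[135:215,260:365],None,fx=7,fy=7,interpolation=cv2.INTER_CUBIC))
cv2.imwrite('pics/t11.png',b)
"
```

```text
[ 0.47714627 -0.24583115  0.18067473] [-0.5993449   0.89607242  0.455244  ]
```

View pics/s11a.png

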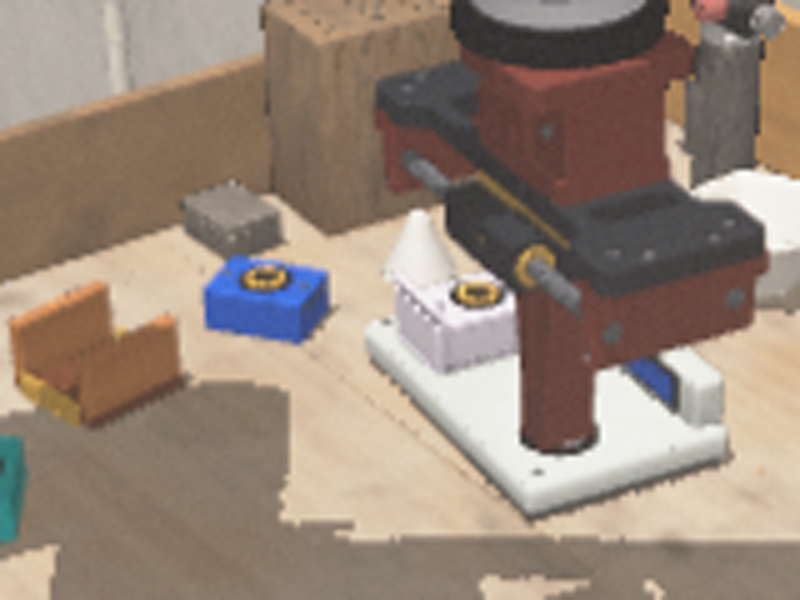

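View pics/t11a.png

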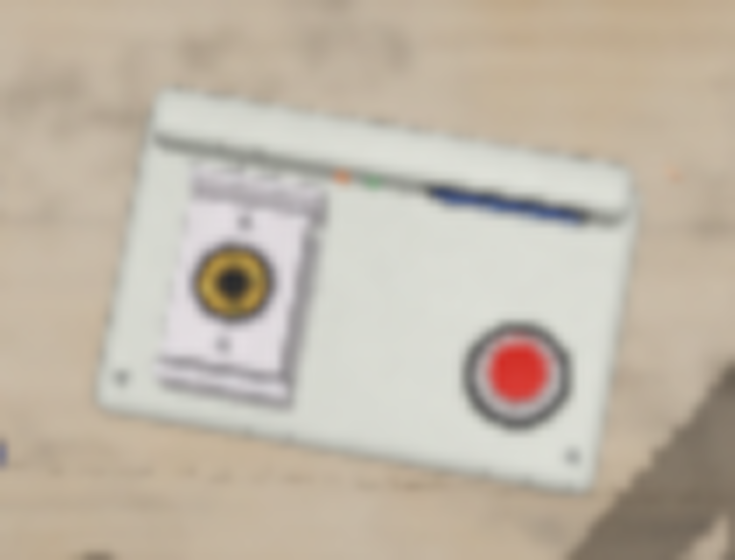

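View pics/t11.png

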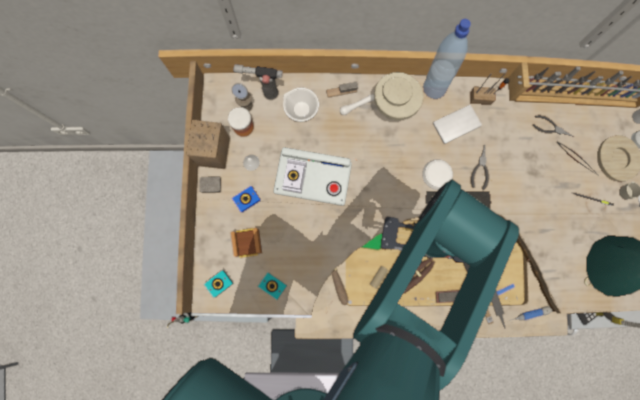

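```bash
python3 -c "
from h import *
t=cv2.imread('pics/t11a.png');s=cv2.imread('pics/t0a.png')
def cen(im,box,fn):
    u0,u1,v0,v1=box; w=fn(im[v0:v1,u0:u1].astype(float)); v,u=np.mgrid[v0:v1,u0:u1]
    return crop([[(u*w).sum()/w.sum(),(v*w).sum()/w.sum()]],7,260,135)
gold=lambda s:np.clip(s[...,2]-s[...,0]-40,0,60)
dark=lambda s:np.clip(115-s.mean(2),0,50)
r=cen(t,(185,285,235,330),gold);r2=cen(t,(215,253,263,303),dark);w=cen(s,(205,285,262,342),dark)
for z in (.05,.051,.052): print('ring',z,toplane('top',r,z),toplane('top',r2,z))
print('win',toplane('top',w,.024))
"

```

```text
ring 0.05 [[0.65761528 0.04049295 0.05      ]] [[0.65692559 0.03996956 0.05      ]]
ring 0.051 [[0.65739847 0.04043095 0.051     ]] [[0.65670937 0.03990801 0.051     ]]
ring 0.052 [[0.65718167 0.04036895 0.052     ]] [[0.65649316 0.03984645 0.052     ]]
win [[0.65562329 0.03750189 0.024     ]]
```

>>> jog_arm --rows '[[[50,-60,-20,0,0],[50,-120,-20,0,0],[50,-170,-20,0,0],[50,-170,-20,0,0],[50,-170,-20,0,0]]]'

```text
clock: 25.55
tool_pos: [0.4005, -0.3994, 0.1982]
tool_rot: [0.257, 3.121, 0.01]
force: [-0.5, 0.4, -0.2]
opening: 0.0005
```

```bash
python3 -c "
from h import *
print(state()['tool_pos'],state()['force'])
a=read_camera('scene')
cv2.imwrite('pics/s12a.png',cv2.resize(a[110:230,240:400],None,fx=5,fy=5,interpolation=cv2.INTER_CUBIC))
"
```

```text
[ 0.40047124 -0.39937799  0.1981606 ] [-0.46726492  0.40463217 -0.18539215]
```

View pics/s12a.png

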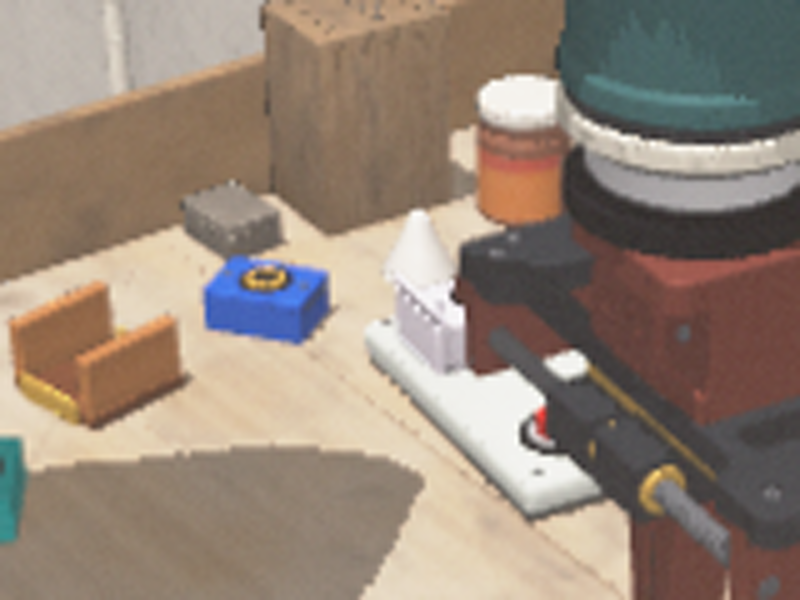

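```bash
python3 -c "
from h import *
go([.45,.03,.2],1.407)
"
```

```text
t 25.6 tcp [ 0.4005 -0.3989  0.1982] tilt [ 0.0103  0.0058 -0.9999] jaw 1.407 q [-0.91  0.34  1.63  0.01  1.17 -2.33] F [-0.  -0.3  0.3] op 0.0006
row [ 21.1 431.3   1.2] yaw 0.0 or -3.142
```

>>> jog_arm --rows '[[[21,431,0,0,0],[21,431,0,0,0],[21,431,0,0,0],[21,431,0,0,0],[21,431,0,0,0]]]'

```text
clock: 26.22
tool_pos: [0.4352, -0.0869, 0.2006]
tool_rot: [0.253, 3.122, 0.011]
force: [0.4, -0.3, -0.4]
opening: 0.0004
```

```bash
python3 -c "
from h import *
go([.45,.03,.2],1.407)
"
```

```text
t 26.23 tcp [ 0.4352 -0.0869  0.2006] tilt [ 0.0103  0.0064 -0.9999] jaw 1.409 q [-0.36  0.16  1.88  0.01  1.1  -1.78] F [ 0.4 -0.3 -0.4] op 0.0004
row [  4.2 117.8   1.5] yaw 0.002 or -3.139
```

>>> jog_arm --rows '[[[4,118,0,0,0],[4,118,0,0,0],[4,118,0,0,0],[4,118,0,0,0],[4,118,0,0,0]]]'

```text
clock: 26.85
tool_pos: [0.4499, 0.0295, 0.2014]
tool_rot: [0.254, 3.122, 0.011]
force: [-0.6, 0.2, -0.1]
opening: 0.0005
```

```bash
python3 -c "
from h import *
a=np.mean([read_camera('scene').astype(float) for _ in range(3)],0).astype(np.uint8);b=read_camera('top')
cv2.imwrite('pics/s13.png',a);cv2.imwrite('pics/t13.png',b)
cv2.imwrite('pics/s13a.png',cv2.resize(a[140:210,300:400],None,fx=8,fy=8,interpolation=cv2.INTER_CUBIC))
cv2.imwrite('pics/t13a.png',cv2.resize(b[150:200,265:325],None,fx=12,fy=12,interpolation=cv2.INTER_CUBIC))
"
```

```text
(no output)
```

View pics/s13a.png

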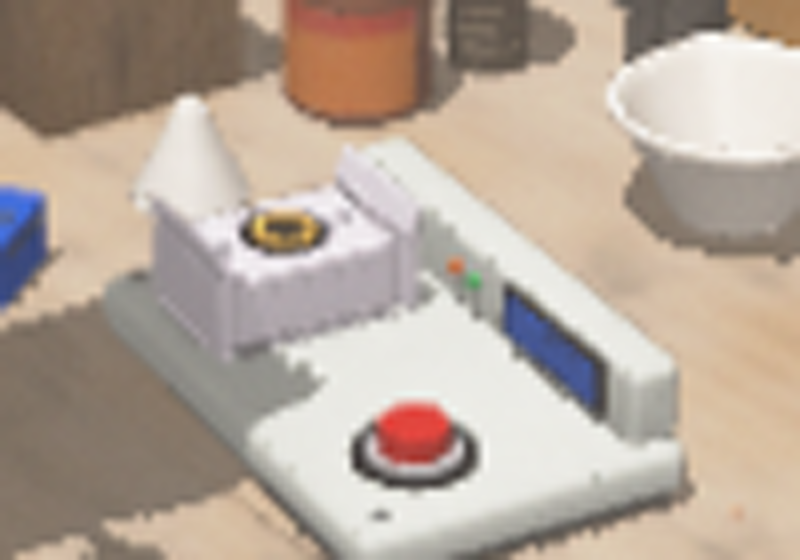

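View pics/t13a.png

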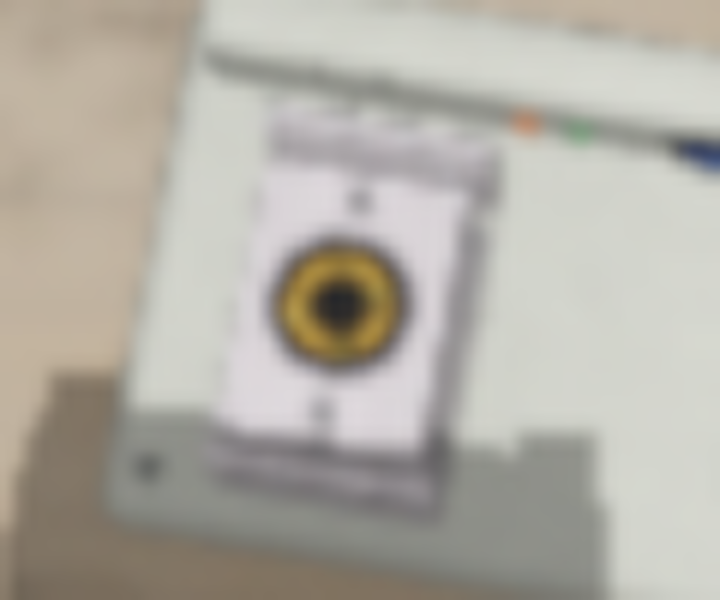

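```bash
python3 -c "
from h import *
def cen(im,f,x0,y0,box,fn):
    u0,u1,v0,v1=box; w=fn(im[v0:v1,u0:u1].astype(float)); v,u=np.mgrid[v0:v1,u0:u1]
    return crop([[(u*w).sum()/w.sum(),(v*w).sum()/w.sum()]],f,x0,y0)
gold=lambda s:np.clip(s[...,2]-s[...,0]-40,0,60)
ringm=lambda s:np.clip(150-s[...,0],0,60)
s=cv2.imread('pics/s13a.png');t=cv2.imread('pics/t13a.png')
for nm,fn in (('gold',gold),('blue-dark',ringm)):
  print(nm,'scene',toplane('scene',cen(s,8,300,140,(235,335,200,258),fn),.05),'top',toplane('top',cen(t,12,265,150,(262,418,230,376),fn),.05))
# bench / rack with the same methods
s4=cv2.imread('pics/s4a.png')
t0=cv2.imread('pics/t0b.png')
for nm,fn in (('gold',gold),('blue-dark',ringm)):
  print(nm,'bench scene',toplane('scene',cen(s4,5,210,110,(320,388,432,472),fn),.026),'rack top',toplane('top',cen(t0,10,215,215,(245,372,208,335),fn),.034))
# fit carrier top outline in top view
P=toplane('top',crop([[258,180],[470,195],[432,450],[220,432]],12,265,150),.05);print(P.mean(0))
# predicted overlay
def box(c,yaw,l,w,z): 
  R=np.array([[np.cos(yaw),-np.sin(yaw)],[np.sin(yaw),np.cos(yaw)]])
  return np.c_[(np.array([[l,w],[l,-w],[-l,-w],[-l,w]])/2)@R.T+c,np.full(4,z)]
o=t.copy()
win=np.array([.6556,.0375])
for b,col in ((box(win,-.165,.06,.044,.05),(0,255,0)),(box(win,-.165,.064,.05,.063),(255,0,0))):
  q=(proj('top',b)-[265,150]+.5)*12-.5
  cv2.polylines(o,[q.round().astype(int)],True,col,1)
cv2.imwrite('pics/o13.png',o)
"
```

```text
gold scene [[0.65802592 0.04278123 0.05      ]] top [[0.65760438 0.04055198 0.05      ]]
blue-dark scene [[0.65598803 0.04063496 0.05      ]] top [[0.6571246  0.03988083 0.05      ]]
gold bench scene [[0.47588806 0.0322916  0.026     ]] rack top [[0.48573984 0.15848614 0.034     ]]
blue-dark bench scene [[0.4752267  0.03130975 0.026     ]] rack top [[0.48613512 0.15854971 0.034     ]]
[0.65523934 0.0388441  0.05      ]
```

View pics/o13.png

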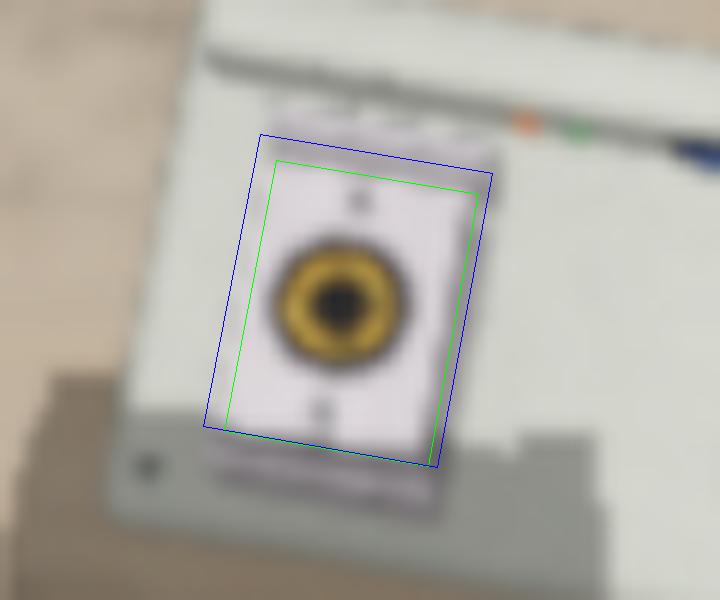

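```bash
python3 -c "
from h import *
s=state();print(s['clock'],s['force'])
print(close_job())"
```

```text
27.05 [ 0.15325425 -0.46661448 -0.21688733]
the job is handed in; nothing more can be done
None
```

The carrier is in the tester's bay and the key has been pressed through both stages. I handed the job in at 27 s. My one reservation is that the carrier sits slightly off the window centre.

- **Carrier:** I took it from the rack by its ends (opening 60 mm) and set it on the bare bench. I took it again by its long sides (44 mm) and lowered it between the cheeks until light contact, about 3 N, at the height expected for fully home.
- **First click:** The firm stop came after about 5 mm of travel. I held it there at about 6–7.5 N for just over a second. The height did not change, so the collar had not gone down.
- **Full press:** It went a further 6.3 mm to a hard stop at 18 N, then I let go.

**Last checks**
- The pictures show the carrier flat between the cheeks and the collar still down. The bystanders look unmoved, and the robot was touching nothing.
- The two cameras disagree slightly on centring. The ring or carrier outline sits about 1.3–2.6 mm towards the tester's +y side of the window, on an axis the bay leaves open. The gripper's own position had said it was centred.
- I judged this small next to the 2 mm camera calibration and did not take hold of the carrier again after the key press. If the centring tolerance is tighter than about 3 mm, this is the weak point.

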